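# Close the lens-cleaner bottle: tighten the collar, press the cap home

## Task

Close the lens-cleaner bottle that stands in the metal holder: first screw the ribbed collar round its neck clockwise until it stops, then take the hollow cap from the table and push it straight down over the nozzle until it clicks and sits fully home on the collar. Keep pressing down firmly after the click, with about 10 N, and finish like that, still holding the cap and pressing: do not let go. Leave the film canister, lens, blower and brush where they are.

Things in the scene. Friction and masses are not known exactly. Their poses are not given: they have to be found in the camera images.
- bottle: white plastic bottle in an aluminium holder block (84 x 84 mm, 35 mm high), screwed to the table, immovable. Origin: centre of the block's underside, z up along the bottle's axis. Body 48 mm in diameter to 72 mm above the table, shoulder narrowing to a 24 mm neck at 85 mm, collar from 97 to 119 mm, nozzle from 119 to 145 mm.
- collar (a joint): angle (rad) of the grey ribbed collar, 36 mm in diameter, 22 mm high, captive (never rises): 0 = loosest, grows turning clockwise seen from above, 1.6 = tight, hard stop. Starts between 0.2 and 0.8, resists with about 0.06 N m, stays where left. A white raised mark on it stands over a raised mark at the neck's foot (bottle's -x side) when tight.
- collar_grip (a point): point on the collar's axis, 16 mm above the collar's lower edge and 6 mm below its top face. Free room below the collar: the neck is thin for 12 mm, then the shoulder begins.
- nozzle_seat (a point): point on the nozzle's axis at the level of the collar's top face (119 mm above the table), on which the cap's rim rests when fully home. z up.
- nozzle_tip (a point): tip of the nozzle, 26 mm above nozzle_seat. Nozzle: 17 mm in diameter, from 17 mm above the seat tapering to 10 mm at the tip. Four small sprung nubs stand out 3.7 mm round it, centred 9 mm above the seat; the cap's inner lip must be forced over them.
- cap: loose black ribbed cap, hollow, closed flat top: 32 mm in diameter, 40 mm high, about 18 g, mouth down on the table. Origin: centre of its lower rim, z up. Mouth 21 mm wide behind a 3 mm thick lip; bore above it 26 mm wide, 30 mm deep from the rim. On the nozzle it meets the nubs with its rim 13 mm above the seat; the push rises to 5 to 8 N, drops from about 9 mm on, then the rim lands on the rigid collar.
- canister: film canister, a closed black tube with a wider grey lid, 34 mm in diameter, 52 mm high, upright; not the cap. Origin: centre of its underside. Leave alone.
- lens: black camera lens standing upright, 64 mm in diameter, 72 mm high, glass on top. Origin: centre of its underside. Leave alone.
- blower: dark rubber dust blower standing upright, bulb 58 mm in diameter, thin spout up to 125 mm. Origin: centre of its underside. Leave alone.
- brush: brush with a wooden handle lying on the table, 150 mm long along its x axis. Origin: under its middle. Leave alone.
Things that resemble listed ones, but are neither listed nor needed, are in the scene too. What is shaped like the cap but green is not meant.

How it is judged:
By the outcome, as a careful person would: the job done as asked, in the order asked, and still so for the second after the job is handed in, while the arm keeps its last pose, push and grip.
It also fails if it takes over 54 s, if anything falls off the work surface, if the arm or the gripper's body presses on something with over 40 N, if the wrist force passes 120 N, or if a joint passes its speed limit or range.

## Robot

A 6-joint arm with a two-finger parallel gripper is mounted at the origin on the work surface. World frame = base frame: x ahead of the robot, y to its left, z up, the work surface at z = 0. Lengths are in mm, angles in rad, forces in N, time in s.
With the tool pointing down it reaches from about 350 to 975 mm from the base axis. Payload 7.1 kg.
Tool frame: the origin (TCP) lies midway between the tips of the shut fingers; the grasp point (between the pads) lies pinch_z behind it (pinch_z is the distance from the TCP to the grasp point, in mm); z points along the fingers, y is the line along which they close (so a half turn about z gives the same grasp; the last joint's range is limited). The gripper opens to 88 mm and grips with 3 to 60 N. Pads are 20 mm wide; open, the fingers measure 115 mm over their backs; the gripper's body (75 mm by 178 mm) begins 61 mm behind the grasp point.
Start: joints at [1.14, 0.423, 1.63, -0, 1.089, -0.019], TCP at [250.13, 572.747, 192.075] pointing down, gripper open.
Joint ranges: [-3, 3], [-0.9, 2.11], [0.09, 2.58], [-1.31, 4.45], [0.11, 2.69], [-2.54, 2.54]. Speed limits (rad/s): [2.39, 2.39, 3.01, 3.14, 3.14, 3.14].

## Interface

Orientations are given as a rotation vector (axis times angle).
In Python, from workcell import get_obs, get_image, close_job, pinch_z gives the robot as it stands.
- The arm moves only by the tool jog_arm, never from a script. Its argument "commands" is a list of rows, each a list of 3 entries, a list of its own where there are three numbers: the gripper command: -1 is shut, 1 is fully open, values between are in proportion, then the shift along the tool's x, y, z as a fraction of full scale, then the turn, a rotation vector about the tool's x, y, z as a fraction of full scale. In form: [[gripper, [tx, ty, tz], [rx, ry, rz]], ...]. A call has 1 to 10 rows; each row shifts and turns the commanded pose from where the row before left it, along the tool's axes as they then stand; what a row does not reach is not made up. Full scale, the value 1, is 0.1 m for a shift and 45 degrees for a turn. A row lasts 1/10 s, in which the tool goes at most 50 mm and 8.59 degrees, less where a joint would pass 70% of its speed; a pose out of reach is approached as far as the arm can. A call with a number of a shift or a turn outside -1 to 1 is refused whole. A call with a gripper value outside its range is refused whole. The fingers move at their own pace and stop on an object; the grip force is fixed at half the most. Time passes only in rows, so rows that do not move let the fingers close. It gives the time, the measured TCP pose, the force, the opening and the grip force at its end, in the units of the state.
- get_obs(): the state, without advancing time (a new reading comes with each control period).
- get_image(name): name is "side" or "top"; returns a dict with "image" (400x640x3 uint8, blue, green, red), "z_map" (400x640 float32, mm along the optical axis (not along the pixel's ray), 0 where there is no reading), "intrinsics" (3x3 intrinsics, pixels), "eye" and "orientation" of the camera in the world. Camera axes: x right, y down, z forward; pixel columns grow to the right and rows downward; lengths in mm; the calibration is good to about 2 mm. A picture is of the moment at which its call begins.
- close_job(): hands the job in; it is judged then, once.
The state is a dict: "t": time; "qpos": joint angles; "qvel": joint speeds; "joint_torque": joint torques, N m; "ee_pos": TCP position; "orientation": TCP orientation; "ft_force": force on the tool from outside, world axes, zero at the start; "moment": the same for the moment, N m; "width": finger opening in mm; "grasp_force": force on a finger pad.
Only numpy, scipy, OpenCV 4.12 (cv2) and the standard library are available. Lean on these libraries where they do the work, as an engineer would, in place of code of your own. Each camera call takes 0.05 s, during which the arm holds its last target. There are 200 camera calls.

## Working session

There is one attempt and no reset: what is moved stays moved. The work goes in short steps, Python scripts to look and compute and a tool call to move; the robot and the scene stay as the last step left them, time stands still between calls to the robot, and variables do not carry over. Pictures are saved under pics/ and viewed, at most 10 in all, crops included, and the job is handed in when it is done.

Besides the shell and the picture viewer there is one more tool, called by a JSON object that holds its "api" and its "payload". jog_arm: Moves the arm, as the interface text tells. Its arguments: {"type":"object","properties":{"commands":{"type":"array","items":{"type":"array"}}},"required":["commands"]}

```bash
mkdir -p pics
cat > h.py <<'E'
import numpy as np, cv2
from scipy.spatial.transform import Rotation as R
from workcell import get_obs, get_image, close_job, pinch_z
def load(n):
    d=np.load(f'{n}.npz'); return d
def snap(cam,n):
    d=get_image(cam); np.savez(f'{n}.npz',**{k:np.asarray(v) for k,v in d.items()})
    cv2.imwrite(f'pics/{n}.png',d['image']); return d
def cloud(d):
    K=d['intrinsics'];z=np.asarray(d['z_map'],float)
    v,u=np.mgrid[:z.shape[0],:z.shape[1]]
    P=np.stack([(u-K[0,2])/K[0,0]*z,(v-K[1,2])/K[1,1]*z,z],-1)
    o=np.asarray(d['orientation']); M=o if o.shape==(3,3) else R.from_rotvec(o).as_matrix()
    W=P@M.T+np.asarray(d['eye']); W[z==0]=np.nan
    return W
E
python3 - <<'E'
from h import *
for c in('top','side'):
    d=snap(c,c+'0'); print(c,d['eye'],d['orientation'],d['intrinsics'].tolist() if hasattr(d['intrinsics'],'tolist') else d['intrinsics'])
print(get_obs(),pinch_z)
E
```

```text
top [467.81113624  52.41650404 997.23216566] [-2.12081751  2.13140913 -0.18230156] [[405.8474007615524, 0.0, 317.06071155656593], [0.0, 405.8474007615524, 202.88991175284494], [0.0, 0.0, 1.0]]
side [540.00603137 761.17370618 638.39252894] [-0.12327204  2.75584039 -1.36932413] [[413.177693127787, 0.0, 322.54669324373356], [0.0, 413.177693127787, 206.55480065564365], [0.0, 0.0, 1.0]]
{'t': 0.1, 'qpos': array([ 1.13999862e+00,  4.23768184e-01,  1.63059226e+00, -4.96352296e-06,
        1.08861895e+00, -1.90152666e-02]), 'qvel': array([ 0.00016994, -0.00093351, -0.00206812, -0.00079207,  0.00223414,
        0.00072454]), 'joint_torque': array([ 4.04640823e-04, -5.45623863e+01, -2.74324912e+01,  6.44612010e-02,
        1.88595999e-02, -1.65442128e-05]), 'ee_pos': array([249.91214675, 572.26852821, 191.38549361]), 'orientation': array([-6.42200018e-01, -3.07494112e+00,  2.12476361e-03]), 'ft_force': array([ 0.53607732,  0.78840101, -0.19470707]), 'moment': array([-0.00258125, -0.00331155,  0.01844611]), 'grasp_force': 0.0, 'width': 87.73578507197433} 18.700000000000003
```

View pics/top0.png

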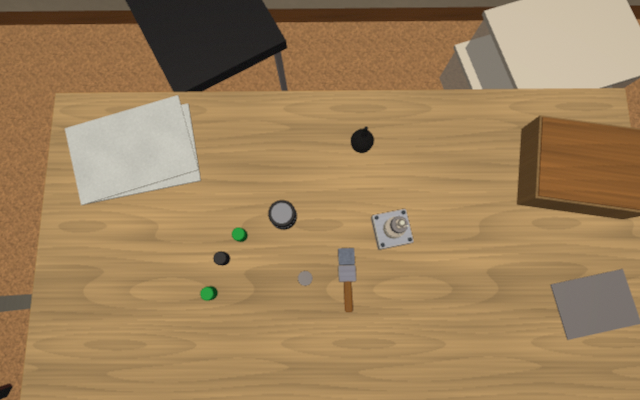

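View pics/side0.png

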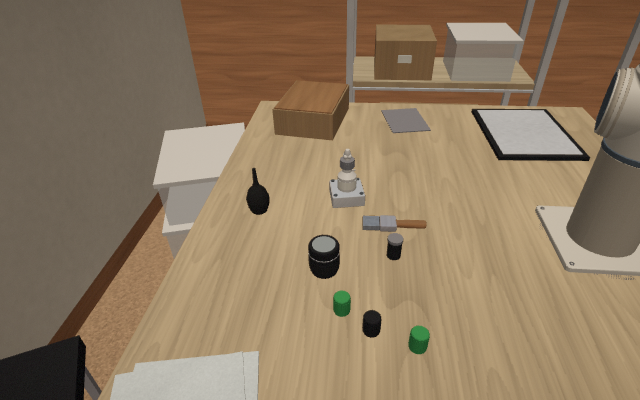

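Run:
```python
from h import *
d=load('top0');W=cloud(d)
def blob(name,u,v,r,zlo,zhi,d=d,W=W):
    p=W[v-r:v+r+1,u-r:u+r+1].reshape(-1,3); p=p[(p[:,2]>zlo)&(p[:,2]<zhi)]
    (c,s,a)=cv2.minAreaRect(p[:,:2].astype(np.float32)); print(name,len(p),'rect',np.round(c,1),np.round(s,1),round(a,1),'mean',p.mean(0).round(1),'zmax',p[:,2].max().round(1))
blob('cap',221,258,14,33,50);blob('canister',305,278,14,40,60);blob('lens',282,214,22,60,80);blob('blower',362,140,25,15,130);blob('green1',239,234,12,33,50);blob('green2',208,293,12,33,50)
blob('block',393,229,30,28,40);blob('collar',398,225,16,112,125);blob('nozzle',398,225,16,138,155)
s=load('side0');V=cloud(s)
blob('cap_s',372,323,16,33,50,s,V);blob('collar_s',347,163,14,115,125,s,V);blob('collarside_s',347,163,14,100,116,s,V);blob('nozzle_s',347,155,10,135,155,s,V);blob('block_s',347,193,24,32,38,s,V)
f=lambda n,u,v,r:cv2.resize(load(n)['image'][v-r:v+r,u-r:u+r],(390,390),interpolation=cv2.INTER_CUBIC)
cv2.imwrite('pics/crop1.png',np.hstack([f('side0',372,310,40),f('side0',347,175,36)]))
```

```text
cap 152 rect [510.5 285.2] [30.5 30.5] 1.8 mean [510.9 285.5  39.7] zmax 44.9
canister 170 rect [464.5  86. ] [32.2 31.6] 89.1 mean [463.6  85.7  52.3] zmax 57.7
lens 588 rect [610.6 138.8] [60.4 61.4] 89.9 mean [610.3 138.7  72.2] zmax 78.1
blower 456 rect [793.2 -53. ] [56.8 48.1] 69.6 mean [788.1 -51.4  63.3] zmax 126.8
green1 148 rect [566.9 244.7] [30.4 29.9] 42.7 mean [567.  244.1  39.5] zmax 44.3
green2 156 rect [429.7 312.5] [30.  30.2] 47.1 mean [429.6 312.1  39.8] zmax 45.0
block 795 rect [ 578.7 -122.6] [84.1 84.5] 10.9 mean [ 575.3 -117.9   35.1] zmax 40.0
collar 139 rect [ 578.2 -122.5] [35.3 36. ] 16.0 mean [ 576.7 -120.5  118.8] zmax 122.4
nozzle 42 rect [ 577.7 -122.1] [14.  14.2] 30.2 mean [ 577.5 -121.6  143.2] zmax 148.3
cap_s 231 rect [510.5 289.3] [32.  29.7] 1.1 mean [511.2 290.3  38.4] zmax 41.7
collar_s 77 rect [ 578.2 -117.3] [28.7 35.4] 79.8 mean [ 577.8 -114.1  118.1] zmax 123.9
collarside_s 84 rect [ 576.6 -109.1] [34.9 19.3] 4.7 mean [ 577.8 -107.4  108.4] zmax 116.0
nozzle_s 33 rect [ 578.9 -117.9] [12.  16.1] 69.4 mean [ 578.4 -117.1  140.2] zmax 146.2
block_s 361 rect [ 578.5 -120.4] [82.9 84.6] 10.8 mean [ 577.6 -108.4   34.5] zmax 38.0
```

View pics/crop1.png

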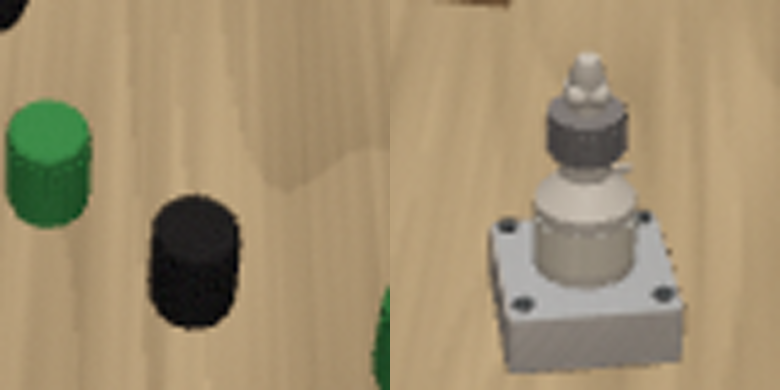

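Candidates for the cap, in side-view pixels: black ribbed (372,323), green (342,303) and (419,340), and the grey-lidded canister (395,246). The crop confirms the black one is ribbed with a flat top, and its height of 40 mm and width of 31 mm fit. I choose it. The bottle is at (578,-121.5), with its collar top at 119 mm, which also fits.

{"api": "jog_arm", "payload": {"commands": [[1, [-0.34, -0.297, -0.02], [0, 0, 0]], [1, [-0.34, -0.297, -0.02], [0, 0, 0]], [1, [-0.34, -0.297, -0.02], [0, 0, 0]], [1, [-0.34, -0.297, -0.02], [0, 0, 0]], [1, [-0.34, -0.297, -0.02], [0, 0, 0]], [1, [-0.34, -0.297, -0.02], [0, 0, 0]], [1, [-0.34, -0.297, -0.02], [0, 0, 0]], [1, [-0.34, -0.297, -0.02], [0, 0, 0]], [1, [-0.34, -0.297, -0.02], [0, 0, 0]], [1, [-0.34, -0.297, -0.02], [0, 0, 0]]]}}

```text
t: 1.1
ee_pos: [443.1, 162.7, 212.1]
orientation: [-0.642, -3.075, 0.0]
ft_force: [0.2, 1.0, 0.3]
width: 87.7
grasp_force: 0.0
```

{"api": "jog_arm", "payload": {"commands": [[1, [-0.34, -0.297, -0.02], [0, 0, 0]], [1, [-0.34, -0.297, -0.02], [0, 0, 0]], [1, [-0.34, -0.297, -0.02], [0, 0, 0]], [1, [-0.34, -0.297, -0.02], [0, 0, 0]], [1, [-0.34, -0.297, -0.02], [0, 0, 0]], [1, [-0.34, -0.297, -0.02], [0, 0, 0]], [1, [-0.34, -0.297, -0.02], [0, 0, 0]], [1, [0, 0, 0], [0, 0, 0.19]]]}}

```text
t: 1.9
ee_pos: [579.7, -125.9, 226.0]
orientation: [0.876, 3.015, -0.001]
ft_force: [1.0, 0.4, -0.1]
width: 87.6
grasp_force: 0.0
```

{"api": "jog_arm", "payload": {"commands": [[1, [0, 0, 0], [0, 0, 0.19]], [1, [0, 0, 0], [0, 0, 0.19]], [1, [0, 0, 0], [0, 0, 0.19]], [1, [0, 0, 0], [0, 0, 0.19]], [1, [0, 0, 0], [0, 0, 0.19]], [1, [0, 0, 0], [0, 0, 0.19]], [1, [0, 0, 0], [0, 0, 0]], [1, [0, 0, 0], [0, 0, 0]]]}}

```text
t: 2.7
ee_pos: [577.5, -121.2, 225.8]
orientation: [-2.086, -2.349, 0.0]
ft_force: [0.0, 0.0, -0.1]
width: 87.8
grasp_force: 0.0
```

```bash
cat >> h.py <<'E'
def rel(goal):
    o=get_obs(); M=R.from_rotvec(o['orientation']).as_matrix(); p=np.array(o['ee_pos'])
    print('t',round(o['t'],2),'pos',p.round(1),'q',np.round(o['qpos'],3),'w',round(o['width'],1),'g',round(o['grasp_force'],1),'F',np.round(o['ft_force'],1),'M',np.round(o['moment'],3))
    print('toolx',M[:,0].round(3),'tooly',M[:,1].round(3),'toolz',M[:,2].round(3),'delta tool mm',((np.array(goal)-p)@M).round(1)); return M,p
E
python3 -c "
from h import *
rel([578.4,-121.5,95])"
```

```text
t 2.7 pos [ 577.5 -121.2  225.8] q [-0.227  0.336  1.679 -0.     1.128 -0.346] w 87.8 g 0.0 F [ 0.   0.  -0.1] M [-0.093  0.058  0.   ]
toolx [-0.118  0.993  0.   ] tooly [ 0.993  0.118 -0.   ] toolz [-0.001  0.    -1.   ] delta tool mm [ -0.4   0.9 130.8]
```

{"api": "jog_arm", "payload": {"commands": [[1, [0, 0.01, 0.35], [0, 0, 0]], [1, [0, 0, 0.35], [0, 0, 0]], [1, [0, 0, 0.35], [0, 0, 0]], [1, [0, 0, 0.255], [0, 0, 0]], [1, [0, 0, 0], [0, 0, 0]]]}}

```text
t: 3.2
ee_pos: [575.8, -120.6, 92.0]
orientation: [-2.083, -2.343, 0.005]
ft_force: [-0.5, -0.0, -0.4]
width: 88.1
grasp_force: 0.0
```

{"api": "jog_arm", "payload": {"commands": [[-1, [0, 0, 0], [0, 0, 0]], [-1, [0, 0, 0], [0, 0, 0]], [-1, [0, 0, 0], [0, 0, 0]], [-1, [0, 0, 0], [0, 0, 0]], [-1, [0, 0, 0], [0, 0, 0]], [-1, [0, 0, 0], [0, 0, 0]]]}}

```text
t: 3.8
ee_pos: [578.9, -121.2, 96.0]
orientation: [2.09, 2.344, 0.001]
ft_force: [0.3, 0.5, 0.5]
width: 43.6
grasp_force: 0.0
```

```bash
python3 -c "
from h import *
rel([578.4,-121.5,95]);snap('side','side1')
im=load('side1')['image'];cv2.imwrite('pics/s1.png',cv2.resize(im[90:220,270:430],(640,520),interpolation=2))"
```

```text
t 3.8 pos [ 578.9 -121.2   96. ] q [-0.227  0.498  1.77  -0.     0.873 -0.341] w 43.6 g 0.0 F [0.3 0.5 0.5] M [-0.113  0.038 -0.051]
toolx [-0.114  0.993 -0.   ] tooly [0.993 0.114 0.001] toolz [ 0.001 -0.    -1.   ] delta tool mm [-0.2 -0.6  1. ]
```

View pics/s1.png

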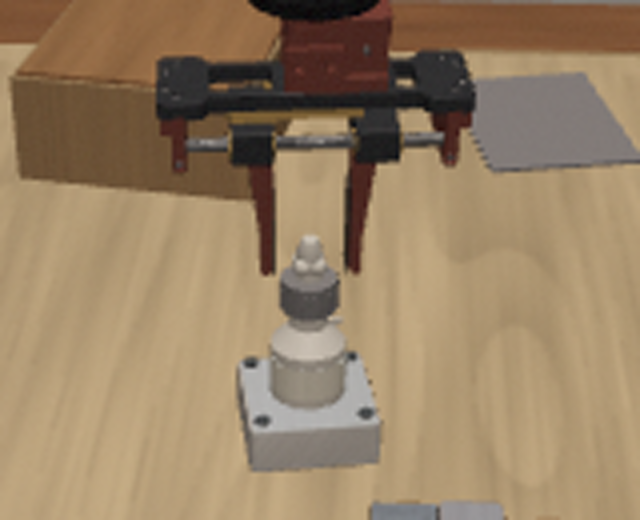

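```bash
python3 -c "
from h import *
d=load('side1');W=cloud(d)
for (x,y) in [(265,265),(265,240),(352,265),(355,240),(310,285),(310,250),(250,142),(310,95)]:
    u,v=270+x//4,90+y//4; print(u,v,W[v,u].round(0),d['z_map'][v,u])
snap('top','top1');W=cloud(load('top1'));
K=d['intrinsics'];M=R.from_rotvec(d['orientation']).as_matrix() if d['orientation'].shape==(3,) else d['orientation']
c=M.T@(np.array([578.5,-121.5,96])-d['eye']);print(K@c/c[2])
rel([578.4,-121.5,95])"
```

```text
336 156 [ 604. -107.  133.] 998.6169
336 150 [ 604. -107.  149.] 989.0453
358 156 [ 551. -116.  130.] 1003.01764
358 150 [ 551. -111.  149.] 987.17865
347 161 [ 577. -107.  120.] 1003.913
347 152 [ 578. -115.  141.] 997.6402
332 125 [611. -81. 227.] 922.2412
347 113 [ 579. -100.  248.] 921.06323
[346.54427321 166.29552409   1.        ]
t 3.9 pos [ 578.8 -121.2   95.8] q [-0.227  0.499  1.77   0.     0.873 -0.341] w 35.1 g 0.0 F [ 0.1 -0.4  0. ] M [-0.047  0.035  0.002]
toolx [-0.114  0.993 -0.   ] tooly [0.993 0.114 0.   ] toolz [ 0. -0. -1.] delta tool mm [-0.3 -0.4  0.8]
```

View pics/top1.png

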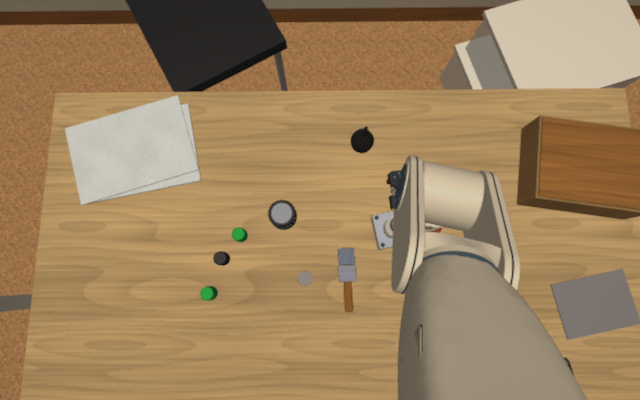

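The picture shows the fingertips at about 127 mm, well above the reported TCP height of 96. I'll open a little and compare before acting.

{"api": "jog_arm", "payload": {"commands": [[0.1, [0, 0, 0], [0, 0, 0]], [0.1, [0, 0, 0], [0, 0, 0]], [0.1, [0, 0, 0], [0, 0, 0]]]}}

```text
t: 4.2
ee_pos: [578.7, -121.2, 95.5]
orientation: [-2.091, -2.345, 0.0]
ft_force: [0.4, 0.3, -0.3]
width: 47.9
grasp_force: 0.0
```

```bash
python3 -c "
from h import *
rel([578.4,-121.5,95]);d=snap('side','side2');W=cloud(d)
im=d['image'];cv2.imwrite('pics/s2.png',cv2.resize(im[120:200,300:395],(665,560),interpolation=2))
for n in ('side0','side1','side2'):
    W=cloud(load(n)); print(n)
    for v in range(150,172,3): print(v,[tuple(W[v,u].round(0).astype(int)) for u in (334,337,347,358,361)])
"
```

```text
t 4.2 pos [ 578.7 -121.2   95.5] q [-0.227  0.499  1.77  -0.     0.873 -0.341] w 47.9 g 0.0 F [ 0.4  0.3 -0.3] M [-0.02   0.095  0.024]
toolx [-0.114  0.993  0.   ] tooly [ 0.993  0.114 -0.   ] toolz [-0. -0. -1.] delta tool mm [-0.3 -0.3  0.5]
side0
150 [(np.int64(629), np.int64(-372), np.int64(0)), (np.int64(620), np.int64(-375), np.int64(-1)), (np.int64(578), np.int64(-117), np.int64(145)), (np.int64(555), np.int64(-376), np.int64(0)), (np.int64(546), np.int64(-379), np.int64(-1))]
153 [(np.int64(628), np.int64(-355), np.int64(-1)), (np.int64(619), np.int64(-355), np.int64(-1)), (np.int64(578), np.int64(-115), np.int64(138)), (np.int64(554), np.int64(-360), np.int64(-1)), (np.int64(545), np.int64(-361), np.int64(-1))]
156 [(np.int64(627), np.int64(-336), np.int64(-1)), (np.int64(618), np.int64(-336), np.int64(-1)), (np.int64(577), np.int64(-112), np.int64(131)), (np.int64(554), np.int64(-341), np.int64(-1)), (np.int64(545), np.int64(-341), np.int64(0))]
159 [(np.int64(625), np.int64(-320), np.int64(-2)), (np.int64(616), np.int64(-319), np.int64(-1)), (np.int64(577), np.int64(-115)
[... 4214 characters left out ...]
4(623), np.int64(-287), np.int64(-3)), (np.int64(614), np.int64(-285), np.int64(-1)), (np.int64(577), np.int64(-105), np.int64(110)), (np.int64(552), np.int64(-290), np.int64(-1)), (np.int64(543), np.int64(-285), np.int64(1))]
168 [(np.int64(621), np.int64(-264), np.int64(1)), (np.int64(612), np.int64(-265), np.int64(1)), (np.int64(577), np.int64(-106), np.int64(100)), (np.int64(552), np.int64(-274), np.int64(-2)), (np.int64(543), np.int64(-270), np.int64(0))]
171 [(np.int64(620), np.int64(-249), np.int64(1)), (np.int64(611), np.int64(-250), np.int64(0)), (np.int64(577), np.int64(-108), np.int64(91)), (np.int64(551), np.int64(-253), np.int64(0)), (np.int64(542), np.int64(-253), np.int64(1))]
```

View pics/s2.png

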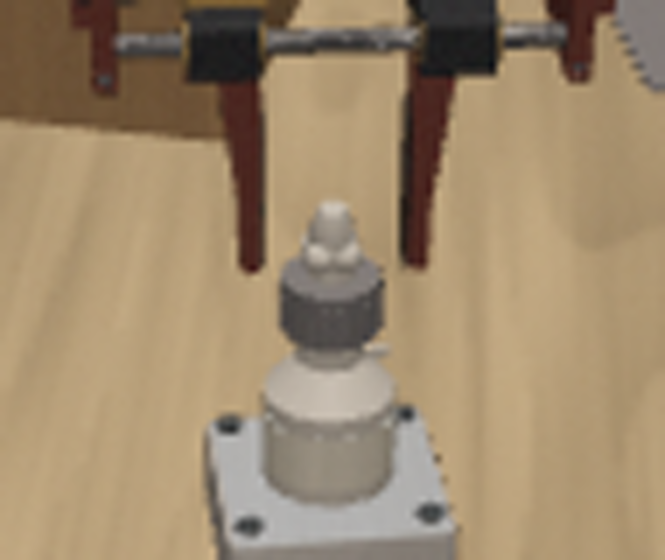

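Picture s2: the tips are at crop (250,270) and (417,268), image row ~158.6. That puts them at about 126–128 mm, level with the nubs, so the reported TCP z reads about 31 mm too low. The gripper body height agrees with this and the lateral position is fine. I'll work from the camera and go down 30 mm more.

{"api": "jog_arm", "payload": {"commands": [[0.1, [0, 0, 0.1], [0, 0, 0]], [0.1, [0, 0, 0.1], [0, 0, 0]], [0.1, [0, 0, 0.1], [0, 0, 0]], [0.1, [0, 0, 0], [0, 0, 0]]]}}

```text
t: 4.65
ee_pos: [577.2, -120.9, 63.4]
orientation: [-2.089, -2.342, 0.003]
ft_force: [0.3, 0.0, 0.2]
width: 48.1
grasp_force: 0.0
```

```bash
cat >> h.py <<'E'
def tips(n,cam='side',ur=(325,372),vr=(140,185),y0=-135,y1=-85):
    d=snap(cam,n);W=cloud(d)
    for u in range(*ur,2):
        c=[(v,W[v,u]) for v in range(*vr) if y0<W[v,u][1]<y1 and W[v,u][2]>60]
        if c: v,p=c[-1]; print(u,v,p.round(0).tolist(),end=' ; ')
E
python3 -c "
from h import *
rel([578.4,-121.5,65]);tips('side3')"
```

```text
t 4.65 pos [ 577.2 -120.9   63.4] q [-0.227  0.546  1.784 -0.     0.815 -0.341] w 48.1 g 0.0 F [0.3 0.  0.2] M [-0.037  0.041  0.014]
toolx [-0.114  0.993  0.001] tooly [ 0.993  0.114 -0.003] toolz [-0.004  0.001 -1.   ] delta tool mm [-0.8  1.1 -1.6]
325 140 [628.0, -87.0, 186.0] ; 327 143 [623.0, -87.0, 178.0] ; 329 140 [618.0, -87.0, 186.0] ; 331 141 [614.0, -85.0, 185.0] ; 333 155 [611.0, -107.0, 135.0] ; 335 169 [606.0, -105.0, 97.0] ; 337 179 [602.0, -116.0, 60.0] ; 339 181 [596.0, -103.0, 64.0] ; 341 183 [591.0, -100.0, 60.0] ; 343 182 [586.0, -100.0, 63.0] ; 345 183 [581.0, -100.0, 60.0] ; 347 183 [575.0, -96.0, 63.0] ; 349 183 [571.0, -99.0, 62.0] ; 351 182 [566.0, -100.0, 64.0] ; 353 182 [561.0, -103.0, 62.0] ; 355 180 [556.0, -111.0, 63.0] ; 357 167 [553.0, -125.0, 93.0] ; 359 169 [547.0, -114.0, 94.0] ; 361 166 [543.0, -114.0, 103.0] ; 363 151 [539.0, -112.0, 146.0] ; 365 142 [536.0, -92.0, 181.0] ; 367 142 [531.0, -92.0, 181.0] ; 369 142 [527.0, -93.0, 181.0] ; 371 140 [522.0, -96.0, 185.0] ;
```

Tips now at about 95 mm, around the collar. Closing.

{"api": "jog_arm", "payload": {"commands": [[-1, [0, 0, 0], [0, 0, 0]], [-1, [0, 0, 0], [0, 0, 0]], [-1, [0, 0, 0], [0, 0, 0]], [-1, [0, 0, 0], [0, 0, 0]], [-1, [0, 0, 0], [0, 0, 0]]]}}

```text
t: 5.2
ee_pos: [579.0, -121.2, 65.9]
orientation: [2.09, 2.344, 0.0]
ft_force: [0.7, 0.4, 0.5]
width: 35.5
grasp_force: 30.0
```

{"api": "jog_arm", "payload": {"commands": [[-1, [0, 0, 0], [0, 0, 0.1]], [-1, [0, 0, 0], [0, 0, 0.15]], [-1, [0, 0, 0], [0, 0, 0.15]], [-1, [0, 0, 0], [0, 0, 0]]]}}

```text
t: 5.6
ee_pos: [578.9, -121.3, 65.8]
orientation: [2.433, 1.987, 0.0]
ft_force: [-0.1, -1.0, 1.0]
width: 35.2
grasp_force: 30.0
```

```bash
python3 -c "
from h import *
rel([578.4,-121.5,65])"
```

```text
t 5.6 pos [ 578.9 -121.3   65.8] q [-0.227  0.543  1.782 -0.     0.816 -0.026] w 35.2 g 30.0 F [-0.1 -1.   1. ] M [-0.069 -0.004 -0.054]
toolx [ 0.199  0.98  -0.   ] tooly [ 0.98  -0.199  0.   ] toolz [ 0. -0. -1.] delta tool mm [-0.3 -0.4  0.8]
```

{"api": "jog_arm", "payload": {"commands": [[-1, [0, 0, 0], [0, 0, 0.15]], [-1, [0, 0, 0], [0, 0, 0.15]], [-1, [0, 0, 0], [0, 0, 0.15]], [-1, [0, 0, 0], [0, 0, 0.05]]]}}

```text
t: 6.0
ee_pos: [578.9, -121.3, 65.9]
orientation: [2.773, 1.476, 0.0]
ft_force: [-0.4, 0.2, 1.7]
width: 35.6
grasp_force: 30.0
```

```bash
python3 -c "
from h import *
rel([578.4,-121.5,65])"
```

```text
t 6.0 pos [ 578.9 -121.3   65.9] q [-0.227  0.543  1.782 -0.     0.816  0.366] w 35.6 g 30.0 F [-0.4  0.2  1.7] M [-0.07   0.085  0.043]
toolx [0.558 0.83  0.   ] tooly [ 0.83  -0.558  0.   ] toolz [ 0. -0. -1.] delta tool mm [-0.5 -0.2  0.9]
```

{"api": "jog_arm", "payload": {"commands": [[-1, [0, 0, 0], [0, 0, 0.1]], [-1, [0, 0, 0], [0, 0, 0.1]], [-1, [0, 0, 0], [0, 0, 0.05]]]}}

```text
t: 6.3
ee_pos: [578.8, -121.2, 65.8]
orientation: [2.904, 1.199, 0.0]
ft_force: [-1.2, -0.4, 0.8]
width: 35.3
grasp_force: 30.0
```

```bash
python3 -c "
from h import *
rel([578.4,-121.5,65])"
```

```text
t 6.3 pos [ 578.8 -121.2   65.8] q [-0.227  0.543  1.782 -0.     0.816  0.561] w 35.3 g 30.0 F [-1.2 -0.4  0.8] M [-0.108  0.176  0.06 ]
toolx [0.709 0.705 0.   ] tooly [ 0.705 -0.709  0.   ] toolz [ 0. -0. -1.] delta tool mm [-0.5 -0.1  0.8]
```

{"api": "jog_arm", "payload": {"commands": [[-1, [0, 0, 0], [0, 0, 0.1]], [-1, [0, 0, 0], [0, 0, 0.1]]]}}

```text
t: 6.5
ee_pos: [578.8, -121.2, 65.8]
orientation: [2.989, 0.967, 0.0]
ft_force: [-0.9, 0.6, 2.0]
width: 35.6
grasp_force: 30.0
```

```bash
python3 -c "
from h import *
rel([578.4,-121.5,65])"
```

```text
t 6.5 pos [ 578.8 -121.2   65.8] q [-0.227  0.543  1.782 -0.     0.816  0.719] w 35.6 g 30.0 F [-0.9  0.6  2. ] M [-0.084  0.169  0.017]
toolx [0.811 0.586 0.   ] tooly [ 0.586 -0.811  0.   ] toolz [ 0. -0. -1.] delta tool mm [-0.5 -0.   0.8]
```

{"api": "jog_arm", "payload": {"commands": [[-1, [0, 0, 0], [0, 0, 0.1]], [-1, [0, 0, 0], [0, 0, 0.1]]]}}

```text
t: 6.7
ee_pos: [578.7, -121.3, 65.9]
orientation: [3.055, 0.731, -0.0]
ft_force: [1.5, 1.0, -1.7]
width: 35.6
grasp_force: 30.0
```

```bash
python3 -c "
from h import *
rel([578.4,-121.5,65])"
```

```text
t 6.7 pos [ 578.7 -121.3   65.9] q [-2.260e-01  5.430e-01  1.782e+00 -1.000e-03  8.160e-01  8.750e-01] w 35.6 g 30.0 F [ 1.5  1.  -1.7] M [ 0.29  -0.159  0.758]
toolx [ 0.892  0.453 -0.   ] tooly [ 0.453 -0.892  0.   ] toolz [ 0.    -0.001 -1.   ] delta tool mm [-0.4  0.   0.9]
```

Moment jumped to 0.76 N m: the stop. I'll press a touch further, then release and lift straight up.

{"api": "jog_arm", "payload": {"commands": [[-1, [0, 0, 0], [0, 0, 0.02]], [-1, [0, 0, 0], [0, 0, 0]], [-1, [0, 0, 0], [0, 0, 0]]]}}

```text
t: 7.0
ee_pos: [578.4, -121.3, 65.8]
orientation: [3.06, 0.709, -0.001]
ft_force: [-3.2, -1.6, 4.7]
width: 35.3
grasp_force: 30.0
```

```bash
python3 -c "
from h import *
rel([578.4,-121.5,65])"
```

```text
t 7.0 pos [ 578.4 -121.3   65.8] q [-2.270e-01  5.430e-01  1.783e+00 -1.000e-03  8.170e-01  8.890e-01] w 35.3 g 30.0 F [-3.2 -1.6  4.7] M [-0.366  0.653  0.57 ]
toolx [ 0.898  0.44  -0.001] tooly [ 0.44  -0.898  0.   ] toolz [-0. -0. -1.] delta tool mm [-0.1  0.1  0.8]
```

{"api": "jog_arm", "payload": {"commands": [[1, [0, 0, 0], [0, 0, 0]], [1, [0, 0, 0], [0, 0, 0]], [1, [0, 0, 0], [0, 0, 0]], [1, [0, 0, 0], [0, 0, 0]], [1, [0, 0, -0.4], [0, 0, 0]], [1, [0, 0, -0.4], [0, 0, 0]], [1, [0, 0, -0.4], [0, 0, 0]], [1, [0, 0, 0], [0, 0, 0]]]}}

```text
t: 7.8
ee_pos: [582.4, -121.9, 191.3]
orientation: [3.057, 0.703, 0.014]
ft_force: [-0.4, 0.6, -0.2]
width: 88.0
grasp_force: 0.0
```

```bash
python3 -c "
from h import *
rel([510.5,287.5,186]);d=snap('side','side4')
im=d['image'];cv2.imwrite('pics/s4.png',cv2.resize(im[140:205,310:390],(640,520),interpolation=2))"
```

```text
t 7.8 pos [ 582.4 -121.9  191.3] q [-0.226  0.375  1.706  0.     1.05   0.892] w 88.0 g 0.0 F [-0.4  0.6 -0.2] M [-0.046  0.129  0.013]
toolx [0.899 0.437 0.008] tooly [ 0.437 -0.9    0.006] toolz [ 0.01  -0.002 -1.   ] delta tool mm [ 114.1 -399.8    3.8]
```

View pics/s4.png

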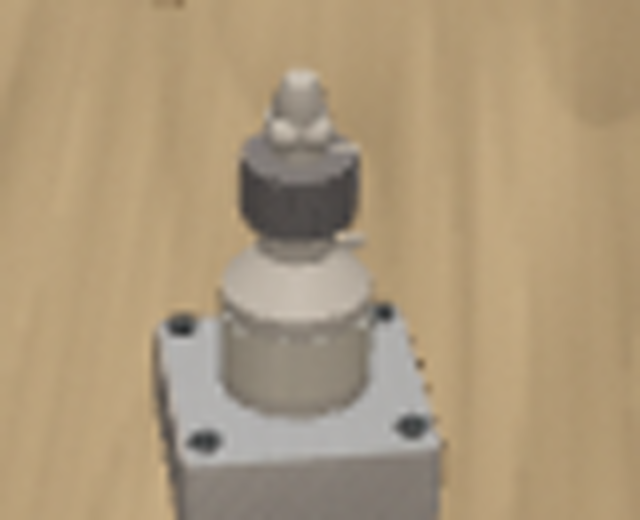

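The white mark on the collar (343,148) stands over the neck-foot mark (350,240), so the collar is tight. Next, the cap.

{"api": "jog_arm", "payload": {"commands": [[1, [0.125, -0.444, 0], [0, 0, 0]], [1, [0.125, -0.444, 0], [0, 0, 0]], [1, [0.125, -0.444, 0], [0, 0, 0]], [1, [0.125, -0.444, 0], [0, 0, 0]], [1, [0.125, -0.444, 0], [0, 0, 0]], [1, [0.125, -0.444, 0], [0, 0, 0]], [1, [0.125, -0.444, 0], [0, 0, 0]], [1, [0.125, -0.444, 0], [0, 0, 0]], [1, [0.125, -0.444, 0], [0, 0, 0]], [1, [0, 0, 0], [0, 0, 0.19]]]}}

```text
t: 8.85
ee_pos: [503.5, 291.9, 183.9]
orientation: [-3.104, -0.478, 0.003]
ft_force: [0.3, -1.2, 0.4]
width: 88.2
grasp_force: 0.0
```

{"api": "jog_arm", "payload": {"commands": [[1, [0, 0, 0], [0, 0, 0.19]], [1, [0, 0, 0], [0, 0, 0.19]], [1, [0, 0, 0], [0, 0, 0]], [1, [0, 0, 0], [0, 0, 0]]]}}

```text
t: 9.25
ee_pos: [504.7, 287.1, 184.4]
orientation: [3.141, 0.013, -0.003]
ft_force: [-0.3, 0.1, 0.1]
width: 87.6
grasp_force: 0.0
```

```bash
python3 -c "
from h import *
rel([510.5,286.5,40])"
```

```text
t 9.25 pos [504.7 287.1 184.4] q [0.497 0.368 1.735 0.    1.04  2.059] w 87.6 g 0.0 F [-0.3  0.1  0.1] M [-0.028  0.186 -0.047]
toolx [ 1.     0.008 -0.002] tooly [ 0.008 -1.     0.001] toolz [-0.002 -0.001 -1.   ] delta tool mm [  6.    0.5 144.4]
```

{"api": "jog_arm", "payload": {"commands": [[1, [0.06, 0, 0.35], [0, 0, 0]], [1, [0, 0, 0.4], [0, 0, 0]], [1, [0, 0, 0.4], [0, 0, 0]], [1, [0, 0, 0.35], [0, 0, 0]], [1, [0, 0, 0], [0, 0, 0]], [1, [0, 0, 0], [0, 0, 0]], [1, [0, 0, 0], [0, 0, 0]]]}}

```text
t: 9.95
ee_pos: [512.6, 288.1, 37.4]
orientation: [-3.14, -0.009, -0.004]
ft_force: [-0.3, -0.3, 0.7]
width: 88.0
grasp_force: 0.0
```

```bash
python3 -c "
from h import *
rel([510.5,286.5,-22]);d=snap('side','side5')
im=d['image'];cv2.imwrite('pics/s5.png',cv2.resize(im[240:370,300:460],(640,520),interpolation=2))
W=cloud(d)
for u in range(350,396,4): 
  c=[W[v,u] for v in range(250,360) if abs(W[v,u][0]-510)<25 and W[v,u][2]>48 and W[v,u][1]>200]
  if c: print(u,c[-1].round(0))
"
```

```text
t 9.95 pos [512.6 288.1  37.4] q [0.492 0.582 1.801 0.    0.756 2.057] w 88.0 g 0.0 F [-0.3 -0.3  0.7] M [-0.042  0.1    0.023]
toolx [1.    0.005 0.002] tooly [ 0.005 -1.    -0.001] toolz [ 0.002  0.001 -1.   ] delta tool mm [-2.3  1.6 59.4]
362 [531. 368. 149.]
366 [522. 341.  73.]
370 [515. 340.  68.]
374 [509. 340.  70.]
378 [502. 340.  70.]
382 [502. 368. 149.]
386 [496. 368. 150.]
390 [490. 369. 149.]
394 [485. 368. 160.]
```

View pics/s5.png

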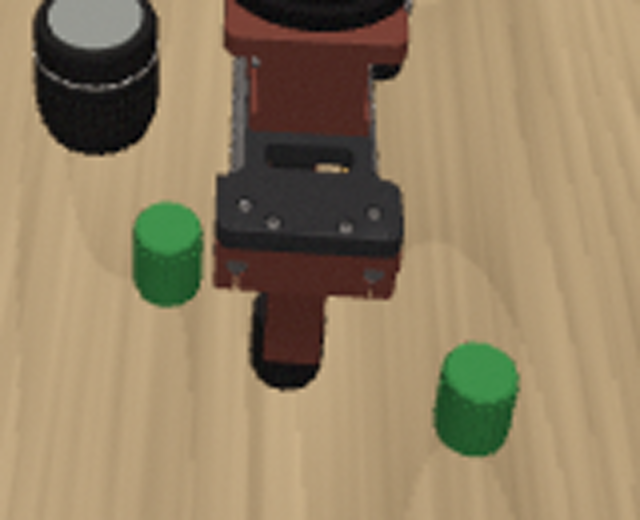

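Tip is at about 68 mm with 37.4 reported, so the 31 mm offset holds. The finger sits over the cap and is 2 mm too far in x.

{"api": "jog_arm", "payload": {"commands": [[1, [-0.02, 0.015, 0], [0, 0, 0]], [1, [0, 0, 0.2], [0, 0, 0]], [1, [0, 0, 0.2], [0, 0, 0]], [1, [0, 0, 0.12], [0, 0, 0]], [1, [0, 0, 0.07], [0, 0, 0]], [1, [0, 0, 0], [0, 0, 0]], [1, [0, 0, 0], [0, 0, 0]]]}}

```text
t: 10.7
ee_pos: [509.7, 286.1, -22.9]
orientation: [-3.141, -0.007, -0.001]
ft_force: [0.3, -0.3, -0.2]
width: 87.9
grasp_force: 0.0
```

{"api": "jog_arm", "payload": {"commands": [[-1, [0, 0, 0], [0, 0, 0]], [-1, [0, 0, 0], [0, 0, 0]], [-1, [0, 0, 0], [0, 0, 0]], [-1, [0, 0, 0], [0, 0, 0]], [-1, [0, 0, 0], [0, 0, 0]], [-1, [0, 0, 0], [0, 0, 0]], [-1, [0, 0, 0], [0, 0, 0]], [-1, [0, 0, 0], [0, 0, 0]], [-1, [0, 0, 0], [0, 0, 0]]]}}

```text
t: 11.6
ee_pos: [509.3, 285.9, -23.4]
orientation: [3.142, 0.007, -0.0]
ft_force: [0.2, 0.4, 0.1]
width: 31.6
grasp_force: 30.0
```

```bash
python3 -c "
from h import *
rel([578.6,-121.3,150])"
```

```text
t 11.6 pos [509.3 285.9 -23.4] q [ 0.491  0.679  1.816 -0.     0.647  2.057] w 31.6 g 30.0 F [0.2 0.4 0.1] M [0.021 0.22  0.003]
toolx [ 1.     0.004 -0.   ] tooly [ 0.004 -1.     0.   ] toolz [-0. -0. -1.] delta tool mm [  67.4  407.5 -173.4]
```

{"api": "jog_arm", "payload": {"commands": [[-1, [0, 0, -0.3], [0, 0, 0]], [-1, [0, 0, -0.4], [0, 0, 0]], [-1, [0, 0, -0.4], [0, 0, 0]], [-1, [0, 0, -0.4], [0, 0, 0]], [-1, [0, 0, -0.3], [0, 0, 0]], [-1, [0, 0, 0], [0, 0, 0]]]}}

```text
t: 12.2
ee_pos: [512.0, 287.4, 161.3]
orientation: [-3.138, -0.007, -0.012]
ft_force: [-0.2, 0.7, -0.1]
width: 31.5
grasp_force: 30.0
```

{"api": "jog_arm", "payload": {"commands": [[-1, [0.068, 0.408, 0], [0, 0, 0]], [-1, [0.068, 0.408, 0], [0, 0, 0]], [-1, [0.068, 0.408, 0], [0, 0, 0]], [-1, [0.068, 0.408, 0], [0, 0, 0]], [-1, [0.068, 0.408, 0], [0, 0, 0]], [-1, [0.068, 0.408, 0], [0, 0, 0]], [-1, [0.068, 0.408, 0], [0, 0, 0]], [-1, [0.068, 0.408, 0], [0, 0, 0]], [-1, [0.068, 0.408, 0], [0, 0, 0]], [-1, [0.068, 0.408, 0], [0, 0, 0]]]}}

```text
t: 13.2
ee_pos: [578.5, -123.3, 155.3]
orientation: [-3.141, -0.007, 0.003]
ft_force: [-0.6, 0.3, -0.1]
width: 31.7
grasp_force: 30.0
```

{"api": "jog_arm", "payload": {"commands": [[-1, [0, 0, 0], [0, 0, 0]], [-1, [0, 0, 0], [0, 0, 0]], [-1, [0, 0, 0], [0, 0, 0]], [-1, [0, 0, 0], [0, 0, 0]]]}}

```text
t: 13.6
ee_pos: [578.7, -120.4, 156.2]
orientation: [-3.141, -0.009, 0.001]
ft_force: [0.2, -0.1, -0.5]
width: 31.9
grasp_force: 30.0
```

```bash
python3 -c "
from h import *
rel([578.6,-121.3,150]);d=snap('side','side6')
im=d['image'];cv2.imwrite('pics/s6.png',cv2.resize(im[90:220,270:430],(640,520),interpolation=2))
W=cloud(d)
for v in range(120,170,3):
  r=[u for u in range(325,370) if abs(W[v,u][1]+110)<30 and W[v,u][2]>95]
  if r: print(v,r[0],r[-1],W[v,r[0]].round(0),W[v,r[-1]].round(0),W[v,347].round(0))
"
```

```text
t 13.6 pos [ 578.7 -120.4  156.2] q [-0.225  0.417  1.734  0.     0.991  1.339] w 31.9 g 30.0 F [ 0.2 -0.1 -0.5] M [-0.028  0.129  0.024]
toolx [ 1.     0.006 -0.001] tooly [ 0.006 -1.    -0.   ] toolz [-0.001  0.    -1.   ] delta tool mm [-0.1  0.9  6.2]
120 341 352 [ 593. -125.  219.] [567. -94. 234.] [578. -91. 235.]
123 340 353 [ 595. -115.  216.] [ 565. -117.  216.] [578. -95. 226.]
126 340 353 [ 595. -116.  208.] [ 565. -116.  209.] [578. -96. 218.]
129 340 353 [ 595. -115.  201.] [ 565. -118.  200.] [578. -97. 210.]
132 340 353 [ 595. -115.  193.] [ 565. -119.  192.] [578. -94. 204.]
135 340 353 [ 595. -114.  186.] [ 565. -119.  184.] [578. -96. 196.]
138 341 351 [ 592. -109.  181.] [568. -95. 189.] [577. -94. 189.]
150 345 349 [ 583. -116.  145.] [ 573. -121.  143.] [ 578. -115.  146.]
153 343 350 [ 588. -125.  132.] [ 571. -118.  136.] [ 578. -116.  137.]
156 342 351 [ 591. -130.  120.] [ 568. -115.  129.] [ 577. -113.  130.]
159 340 354 [ 595. -119.  118.] [ 560. -121.  118.] [ 577. -114.  122.]
162 340 354 [ 594. -114.  112.] [ 560. -121.  110.] [ 577. -105.  119.]
165 340 354 [ 594. -114.  103.] [ 560. -120.  101.] [ 577. -106.  109.]
168 341 352 [ 592. -113.   96.] [ 565. -111.   98.] [ 577. -105.  101.]
```

View pics/s6.png

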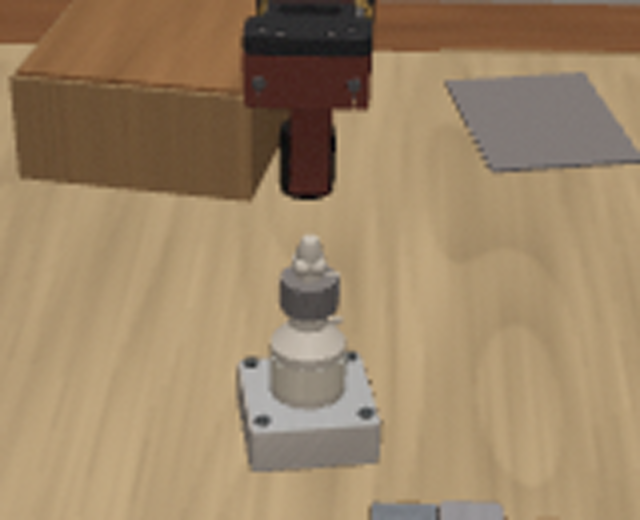

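Cap centre is at crop x 307.5 against 310 for the nozzle, so about 1.5 mm too far in +x. I'll correct that and lower the cap over the tip to just above the nubs.

{"api": "jog_arm", "payload": {"commands": [[-1, [-0.016, 0.008, 0], [0, 0, 0]], [-1, [0, 0, 0.15], [0, 0, 0]], [-1, [0, 0, 0.1], [0, 0, 0]], [-1, [0, 0, 0.08], [0, 0, 0]], [-1, [0, 0, 0.05], [0, 0, 0]], [-1, [0, 0, 0.03], [0, 0, 0]], [-1, [0, 0, 0], [0, 0, 0]], [-1, [0, 0, 0], [0, 0, 0]]]}}

```text
t: 14.45
ee_pos: [577.8, -122.7, 115.7]
orientation: [3.142, 0.007, 0.0]
ft_force: [0.2, 0.3, -0.3]
width: 31.9
grasp_force: 30.0
```

```bash
python3 -c "
from h import *
rel([578.6,-121.3,95.6])"
```

```text
t 14.45 pos [ 577.8 -122.7  115.7] q [-0.229  0.47   1.761 -0.     0.91   1.337] w 31.9 g 30.0 F [ 0.2  0.3 -0.3] M [ 0.013  0.215 -0.022]
toolx [1.    0.004 0.   ] tooly [ 0.004 -1.     0.   ] toolz [ 0. -0. -1.] delta tool mm [ 0.8 -1.4 20.1]
```

{"api": "jog_arm", "payload": {"commands": [[-1, [0, -0.012, 0], [0, 0, 0]], [-1, [0, 0, 0.03], [0, 0, 0]], [-1, [0, 0, 0.03], [0, 0, 0]], [-1, [0, 0, 0], [0, 0, 0]], [-1, [0, 0, 0], [0, 0, 0]]]}}

```text
t: 14.95
ee_pos: [577.5, -121.4, 109.4]
orientation: [-3.142, -0.007, 0.0]
ft_force: [0.3, 0.4, -0.5]
width: 31.6
grasp_force: 30.0
```

{"api": "jog_arm", "payload": {"commands": [[-1, [0, 0, 0.03], [0, 0, 0]], [-1, [0, 0, 0], [0, 0, 0]], [-1, [0, 0, 0], [0, 0, 0]]]}}

```text
t: 15.25
ee_pos: [577.1, -121.3, 106.5]
orientation: [-3.141, -0.007, 0.001]
ft_force: [-2.2, 0.2, 2.3]
width: 31.3
grasp_force: 30.0
```

{"api": "jog_arm", "payload": {"commands": [[-1, [0, 0, 0.02], [0, 0, 0]], [-1, [0, 0, 0], [0, 0, 0]], [-1, [0, 0, 0], [0, 0, 0]]]}}

```text
t: 15.55
ee_pos: [577.1, -121.2, 104.3]
orientation: [-3.141, -0.007, 0.001]
ft_force: [-2.8, 0.5, 0.9]
width: 31.5
grasp_force: 30.0
```

{"api": "jog_arm", "payload": {"commands": [[-1, [-0.008, 0, 0.02], [0, 0, 0]], [-1, [0, 0, 0], [0, 0, 0]], [-1, [0, 0, 0], [0, 0, 0]]]}}

```text
t: 15.85
ee_pos: [576.7, -121.3, 102.2]
orientation: [-3.141, -0.007, 0.0]
ft_force: [-0.8, 0.7, -2.6]
width: 31.3
grasp_force: 30.0
```

{"api": "jog_arm", "payload": {"commands": [[-1, [0, 0, 0.02], [0, 0, 0]], [-1, [0, 0, 0], [0, 0, 0]], [-1, [0, 0, 0], [0, 0, 0]]]}}

```text
t: 16.15
ee_pos: [576.6, -121.3, 100.1]
orientation: [-3.141, -0.007, 0.001]
ft_force: [0.6, -0.3, -5.0]
width: 31.7
grasp_force: 30.0
```

{"api": "jog_arm", "payload": {"commands": [[-1, [0, 0, 0.02], [0, 0, 0]], [-1, [0, 0, 0], [0, 0, 0]], [-1, [0, 0, 0], [0, 0, 0]]]}}

```text
t: 16.45
ee_pos: [576.5, -121.3, 98.3]
orientation: [-3.141, -0.007, 0.001]
ft_force: [-1.4, -0.1, -4.7]
width: 31.8
grasp_force: 30.0
```

{"api": "jog_arm", "payload": {"commands": [[-1, [0, 0, 0.015], [0, 0, 0]], [-1, [0, 0, 0], [0, 0, 0]], [-1, [0, 0, 0], [0, 0, 0]]]}}

```text
t: 16.75
ee_pos: [577.2, -121.5, 97.4]
orientation: [3.141, 0.007, 0.001]
ft_force: [-1.4, 0.0, -0.7]
width: 31.5
grasp_force: 30.0
```

{"api": "jog_arm", "payload": {"commands": [[-1, [0, 0, 0.01], [0, 0, 0]], [-1, [0, 0, 0], [0, 0, 0]], [-1, [0, 0, 0], [0, 0, 0]]]}}

```text
t: 17.05
ee_pos: [576.9, -121.4, 96.2]
orientation: [3.141, 0.007, 0.001]
ft_force: [-0.4, -0.2, 0.1]
width: 31.8
grasp_force: 30.0
```

{"api": "jog_arm", "payload": {"commands": [[-1, [0, 0, 0.005], [0, 0, 0]], [-1, [0, 0, 0], [0, 0, 0]], [-1, [0, 0, 0], [0, 0, 0]]]}}

```text
t: 17.35
ee_pos: [576.8, -121.4, 95.6]
orientation: [3.142, 0.007, -0.0]
ft_force: [-0.3, -0.1, 0.0]
width: 31.8
grasp_force: 30.0
```

```bash
python3 -c "
from h import *
rel([578.6,-121.3,95.6]);d=snap('side','side7')
im=d['image'];cv2.imwrite('pics/s7.png',cv2.resize(im[120:200,300:395],(665,560),interpolation=2))"
```

```text
t 17.35 pos [ 576.8 -121.4   95.6] q [-0.228  0.497  1.774 -0.     0.871  1.339] w 31.8 g 30.0 F [-0.3 -0.1  0. ] M [-0.022  0.181 -0.07 ]
toolx [ 1.     0.004 -0.   ] tooly [ 0.004 -1.     0.   ] toolz [-0. -0. -1.] delta tool mm [ 1.8 -0.1 -0. ]
```

View pics/s7.png

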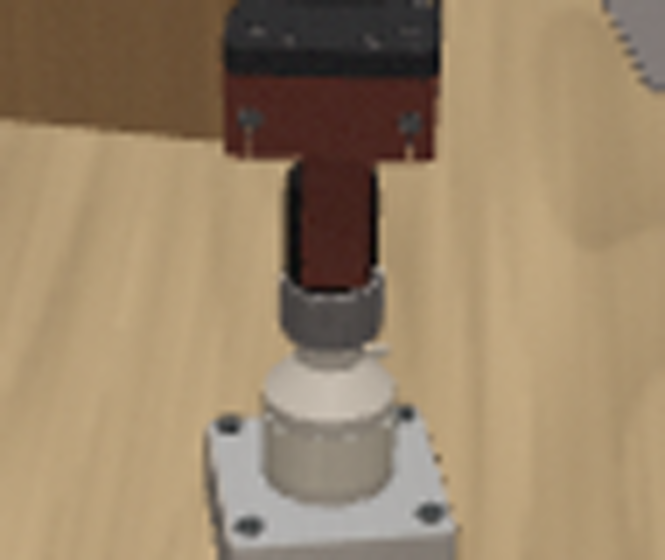

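The cap is over the nozzle with its rim at the collar and the nubs passed. Now pressing in small steps.

{"api": "jog_arm", "payload": {"commands": [[-1, [0, 0, 0.005], [0, 0, 0]], [-1, [0, 0, 0], [0, 0, 0]], [-1, [0, 0, 0], [0, 0, 0]]]}}

```text
t: 17.7
ee_pos: [576.9, -121.4, 95.5]
orientation: [3.142, 0.007, 0.0]
ft_force: [-2.6, 0.3, 5.7]
width: 31.7
grasp_force: 30.0
```

{"api": "jog_arm", "payload": {"commands": [[-1, [0, 0, 0.005], [0, 0, 0]], [-1, [0, 0, 0], [0, 0, 0]], [-1, [0, 0, 0], [0, 0, 0]]]}}

```text
t: 18.0
ee_pos: [576.9, -121.4, 95.5]
orientation: [3.141, 0.007, 0.001]
ft_force: [-3.0, 0.4, 9.2]
width: 31.5
grasp_force: 30.0
```

{"api": "jog_arm", "payload": {"commands": [[-1, [0, 0, 0.003], [0, 0, 0]], [-1, [0, 0, 0], [0, 0, 0]], [-1, [0, 0, 0], [0, 0, 0]]]}}

```text
t: 18.3
ee_pos: [577.0, -121.4, 95.4]
orientation: [3.141, 0.007, 0.001]
ft_force: [-3.5, 1.3, 11.9]
width: 31.7
grasp_force: 30.0
```

{"api": "jog_arm", "payload": {"commands": [[-1, [0, 0, -0.002], [0, 0, 0]], [-1, [0, 0, 0], [0, 0, 0]], [-1, [0, 0, 0], [0, 0, 0]], [-1, [0, 0, 0], [0, 0, 0]], [-1, [0, 0, 0], [0, 0, 0]]]}}

```text
t: 18.8
ee_pos: [576.9, -121.4, 95.4]
orientation: [3.141, 0.007, 0.001]
ft_force: [-2.8, 1.0, 10.3]
width: 31.8
grasp_force: 30.0
```

{"api": "jog_arm", "payload": {"commands": [[-1, [0, 0, 0], [0, 0, 0]], [-1, [0, 0, 0], [0, 0, 0]], [-1, [0, 0, 0], [0, 0, 0]], [-1, [0, 0, 0], [0, 0, 0]], [-1, [0, 0, 0], [0, 0, 0]]]}}

```text
t: 19.3
ee_pos: [576.9, -121.4, 95.4]
orientation: [3.141, 0.007, 0.001]
ft_force: [-3.2, 2.3, 10.5]
width: 31.2
grasp_force: 30.0
```

Steady at about 10.4 N on a rigid stop at the expected height. Handing in.

```bash
python3 -c "
from workcell import close_job
print(close_job())"
```

```text
the job is handed in; nothing more can be done
None
```

I screwed the collar clockwise to its stop (its mark stands over the neck mark) and pushed the cap over the nubs until it seated on the collar; the job was handed in at 19.3 s with the arm still gripping the cap and pressing at about 10.4 N.

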